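# Kit the cutting dies from the hooks into the tray cabinet

### The arm

A 7-joint arm with a two-finger parallel gripper is mounted at the origin on the work surface. World frame = base frame: x ahead of the robot, y to its left, z up, the work surface at z = 0. Lengths are in m, angles in degrees, forces in N, time in s.
With the tool pointing down it reaches from about 0.35 to 0.775 m from the base axis. Payload 3.1 kg.
Tool frame: the origin (TCP) lies midway between the tips of the shut fingers; the grasp point (between the pads) lies 19 mm behind it (hold_point_z is the z of the grasp point in the tool frame, in m); z points along the fingers, y is the line along which they close (so a half turn about z gives the same grasp; the last joint's range is limited). The gripper opens to 85 mm and grips with 20 to 120 N. Pads are 22 mm wide; open, the fingers measure 114 mm over their backs; the gripper's body (76 mm by 85 mm) begins 54 mm behind the grasp point. The pads swing forward as they close: fully open they stand 13 mm farther back than shut.
Start: joints at [72.038, 17.813, 0.802, 86.603, -0.252, 75.585, -1.558], TCP at [0.148, -0.53, 0.208] pointing down, gripper open.
Joint ranges: [-154.91, 154.91], [-16.99, 109.72], [-72.82, 74.43], [7.12, 147.25], [-82.49, 262.49], [11.32, 116.49], [-174.64, 174.64]. Speed limits (degrees/s): [159.86, 159.86, 180, 180, 180, 180, 180].

### API

Orientations are given as a 3x3 rotation matrix whose columns are the frame's x, y, z axes.
In Python, from workcell import * gives the robot as it stands. The module is installed in compiled form; this text tells all that it offers.
- The arm moves only by the shell command python3 -m handwheel 'ROWS' [FORCE]. ROWS is JSON, a list of rows, each a list of 3 entries, a list of its own where there are three numbers: the shift along the world's x, y, z in cm, then the turn, a rotation vector about the world's x, y, z in degrees, then the finger opening in cm, from 0 to 8.54. In form: [[[dx, dy, dz], [rx, ry, rz], claw], ...]. A call has 1 to 10 rows; each row is the pose to reach, as a shift and turn from the pose commanded when the call began; what a row does not reach only later rows make up. A row lasts 1/10 s, in which the tool goes at most 50 mm and 8.59 degrees, less where a joint would pass 70% of its speed; a pose out of reach is approached as far as the arm can. A call with a gripper value outside its range is refused whole. The fingers move at their own pace and stop on an object; FORCE is the grip in N (left out, the last holds). Time passes only in rows, so rows that repeat a pose let the fingers close. It gives the time, the measured TCP pose, the force, the opening and the grip force at its end, in the units of the state.
- get_state(): the state, without advancing time (a new reading comes with each control period).
- grab_frame(name): name is "side" or "top" or "wrist"; returns a dict with "frame" (384x512x3 uint8, blue, green, red), "intrinsics" (3x3 intrinsics, pixels), "world_to_cam" (4x4, takes a point from world to camera coordinates). Camera axes: x right, y up, looking along -z (the intrinsics and any distortion apply to the point x, -y, -z); pixel columns grow to the right and rows downward; lengths in m; the calibration is good to about 2 mm. A picture is of the moment at which its call begins. There is no depth.
- job_done(): hands the job in; it is judged then, once.
The state is a dict: "t": time; "joint_positions": joint angles; "joint_velocities": joint speeds; "joint_torque": joint torques, N m; "position": TCP position; "tcp_rot": TCP orientation; "ft_force": force on the tool from outside, world axes, zero at the start; "torque": the same for the moment, N m; "finger_gap": opening from 0.0 (shut) to 1.0 (fully open); "finger_force": force on a finger pad.
Only numpy, scipy, OpenCV 4.12 (cv2) and the standard library are available. Lean on these libraries where they do the work, as an engineer would, in place of code of your own. Each camera call takes 0.05 s, during which the arm holds its last target. There are 200 camera calls.

### The job

Make up the die tray for the next bag: lift every cutting die off its hook and stand it upright on the floor of the plywood tray. Then, by its stub handle, slide the loaded tray into the green cabinet until it meets the back. Leave the jar, the mallet and the card patterns where they are.

Things in the scene. Friction and masses are not known exactly. Their poses are not given: they have to be found in the camera images.
- rack: fixed rack, bar along its y (430 mm, top 209 mm high). Four 8 mm hooks point to its -x at y = -142.5, -47.5, 47.5, 142.5 mm: level from the bar to x = -78 mm, axis 200 mm high, then up to a tip at x = -87 mm, top 216 mm. Dies hang near x = -45 mm, underside 136 mm high, axes parallel to the rack's; lift one 15-30 mm, then draw it 80 mm to -x. Origin on the bench below mid-bar
- die_a: steel cutting die, rectangular outline 44 (x) by 73 mm (y), 28 mm high, 0.1-0.2 kg. Straps at its y ends carry a wooden grip bar on top, 12 mm thick (x), 70 mm long (y), 68 to 98 mm above the underside; the window under the bar (28-68 mm up) hangs over a hook, which touches the bar's underside at mid-length. Origin: centre of the underside; z up through the bar. Absent in some runs
- die_b: steel cutting die, eight-sided (nearly oval) outline 44 (x) by 73 mm (y), 28 mm high, 0.1-0.2 kg. Straps at its y ends carry a wooden grip bar on top, 12 mm thick (x), 70 mm long (y), 68 to 98 mm above the underside; the window under the bar (28-68 mm up) hangs over a hook, which touches the bar's underside at mid-length. Origin: centre of the underside; z up through the bar. Absent in some runs
- die_c: steel cutting die, a taper (narrow at +y) outline 44 (x) by 73 mm (y), 28 mm high, 0.1-0.2 kg. Straps at its y ends carry a wooden grip bar on top, 12 mm thick (x), 70 mm long (y), 68 to 98 mm above the underside; the window under the bar (28-68 mm up) hangs over a hook, which touches the bar's underside at mid-length. Origin: centre of the underside; z up through the bar. Absent in some runs
- die_d: steel cutting die, a strap end (pointed at -y) outline 44 (x) by 73 mm (y), 28 mm high, 0.1-0.2 kg. Straps at its y ends carry a wooden grip bar on top, 12 mm thick (x), 70 mm long (y), 68 to 98 mm above the underside; the window under the bar (28-68 mm up) hangs over a hook, which touches the bar's underside at mid-length. Origin: centre of the underside; z up through the bar. Absent in some runs
- tray: loose plywood tray, 0.25 kg: outer 200 (x) by 160 mm (y), walls 5 mm thick, 20 mm high, floor 4 mm. Dark stub handle 16 mm wide (y) along x from -100 to -215 mm, 6 to 40 mm high. The +x end goes in first. Four dies fit two by two, bars along the tray's x, at x = +/-46, y = +/-37 mm. Origin: centre of the tray's underside (without handle)
- cabinet: fixed low green cabinet without floor (the tray slides in on the bench), outer 230 (x) by 212 (y) by 140 mm high, spools on its roof to 178 mm. Opening in its -x face (x = -115 mm), 172 mm wide, 125 mm high; inner back at x = +100 mm. x points inwards. A tray pushed home has its origin and x axis on the cabinet's, handle sticking out. Origin: on the bench, centre of the footprint
- jar: bystander: amber glass jar with white cap, 68 mm diameter, 85 mm high; origin centre of the underside
- mallet: bystander: wooden mallet lying down, head 56 mm diameter by 100 mm at x = 110 mm along y, handle along x from -100 mm; origin on the bench under the handle
- patterns: bystander: pile of card patterns 110 by 80 by 20 mm; origin centre of the underside

How it is judged (in metres and radians):
On the way, in this order (a step that is already met when the one before it is completed fails the run):
1. every die stands upright on the tray's floor (x of die_a in the frame of tray between -0.076 and 0.076 m and y of die_a in the frame of tray between -0.06 and 0.06 m and z of die_a in the frame of tray between -0.002 and 0.012 m and angle between each of die_a, die_b, die_c, die_d's own z axis and vertical below 0.15 rad and x of die_b in the frame of tray between -0.076 and 0.076 m and y of die_b in the frame of tray between -0.06 and 0.06 m and z of die_b in the frame of tray between -0.002 and 0.012 m and x of die_c in the frame of tray between -0.076 and 0.076 m and y of die_c in the frame of tray between -0.06 and 0.06 m and z of die_c in the frame of tray between -0.002 and 0.012 m and x of die_d in the frame of tray between -0.076 and 0.076 m and y of die_d in the frame of tray between -0.06 and 0.06 m and z of die_d in the frame of tray between -0.002 and 0.012 m), for 0.2 s.
2. the loaded tray is pushed home in the cabinet (all of step 1 and x of tray in the frame of cabinet between -0.01 and 0.006 m and y of tray in the frame of cabinet between -0.012 and 0.012 m and angle between the x axis of tray and the x axis of cabinet, either way round below 0.12 rad and angle between tray's own z axis and vertical below 0.05 rad and height (world z) of tray below 0.008 m), for 0.2 s.
At the end, for the whole second after the job is handed in: Every die present stands in the tray (within 76 mm along and 60 mm across of its middle, underside within 12 mm of the tray's underside, tilt under 0.15 rad); the tray lies flat in the cabinet, within 10 mm of the back, square to within 0.12 rad; all at rest (under 20 mm/s) (all of step 2 and linear speed of each of tray, die_a, die_b, die_c, die_d below 0.02 m/s); the robot touches nothing.
It fails at once if a bystander is pushed more than 30 mm or knocked over (distance of any of jar, mallet, patterns from where it was at the start of the episode above 0.03 m or angle between jar's own z axis and vertical above 0.5 rad).
Of die_a, die_b, die_c, die_d only 3 to 4 are there at a start; the rules pass over those that are not, and their reading is None.
At some moment in a run one of tray may be knocked a few centimetres aside while the robot is not near it.
Once in a run the grip may slacken for a moment while it holds something.
It also fails if it takes over 210 s, if anything falls off the work surface, if the arm or the gripper's body presses on something with over 40 N, if the wrist force passes 120 N, or if a joint passes its speed limit or range.

## Working session

There is one attempt and no reset: what is moved stays moved. The work goes in short steps, Python scripts to look and compute and a shell command to move; the robot and the scene stay as the last step left them, time stands still between calls to the robot, and variables do not carry over. Pictures are saved under pics/ and viewed, at most 14 in all, crops included, and the job is handed in when it is done.

```bash
mkdir -p pics; cat > h.py <<'E'
from workcell import *
import numpy as np, cv2, json, glob
def snap(name,fn):
    f=grab_frame(name); cv2.imwrite('pics/'+fn+'.png',f['frame'])
    np.savez('pics/'+fn+'.npz',K=f['intrinsics'],T=f['world_to_cam'],**({'d':f['distortion']} if 'distortion' in f else {}))
    return f
def load(fn):
    z=np.load('pics/'+fn+'.npz'); return z['K'],z['T']
def ray(fn,u,v):
    K,T=load(fn); p=np.linalg.inv(K)@[u,v,1.]; d=T[:3,:3].T@np.array([p[0],-p[1],-p[2]])
    return -T[:3,:3].T@T[:3,3], d
def onz(fn,u,v,z):
    c,d=ray(fn,u,v); return c+d*(z-c[2])/d[2]
def proj(fn,P):
    K,T=load(fn); P=np.atleast_2d(P); q=P@T[:3,:3].T+T[:3,3]; q=q*[1,-1,-1]; q=q@K.T; return q[:,:2]/q[:,2:]
E
python3 - <<'E'
from h import *
for n in('side','top','wrist'):
    f=snap(n,n+'0'); print(n,f.keys(),f['intrinsics'].tolist(),np.round(f['world_to_cam'],3).tolist())
a=[cv2.imread(f'pics/{n}0.png') for n in('side','top')]
for n,i in zip(('s','t'),a): cv2.imwrite(f'pics/{n}0b.png',cv2.resize(i,(800,600),interpolation=cv2.INTER_CUBIC))
print(get_state())
E
```

```text
side dict_keys(['frame', 'intrinsics', 'world_to_cam']) [[449.1526910281194, 0.0, 251.8341234814066], [0.0, 449.1526910281194, 193.05318466261411], [0.0, 0.0, 1.0]] [[-0.803, -0.595, 0.003, 0.435], [0.374, -0.501, 0.78, -0.354], [-0.463, 0.628, 0.626, -1.188], [0.0, 0.0, 0.0, 1.0]]
top dict_keys(['frame', 'intrinsics', 'world_to_cam']) [[354.28558841056355, 0.0, 254.05241023852318], [0.0, 354.28558841056355, 193.19053296583755], [0.0, 0.0, 1.0]] [[0.017, -1.0, -0.01, -0.088], [0.982, 0.015, 0.187, -0.606], [-0.187, -0.013, 0.982, -1.225], [0.0, 0.0, 0.0, 1.0]]
wrist dict_keys(['frame', 'intrinsics', 'world_to_cam']) [[276.76408385081777, 0.0, 257.9882350500491], [0.0, 276.76408385081777, 189.978448160239], [0.0, 0.0, 1.0]] [[0.269, -0.963, -0.003, -0.549], [0.913, 0.256, -0.318, 0.041], [0.307, 0.083, 0.948, -0.381], [0.0, 0.0, 0.0, 1.0]]
{'t': 0.15, 'joint_positions': array([72.03677243, 17.8514568 ,  0.80109712, 86.66846012, -0.25132788,
       75.58367576, -1.558329  ]), 'joint_velocities': array([ 0.0751206 , -0.1584236 ,  0.01897204, -0.33307345, -0.03927789,
        0.02298748,  0.01576187]), 'joint_torque': array([ 3.29299464e-04, -3.80274439e+01,  1.46286786e-01, -2.30849057e+01,
        1.23719100e-02,  9.72387992e-03,  1.68675708e-06]), 'position': array([ 0.14752818, -0.52925162,  0.20727269]), 'tcp_rot': array([[ 9.63259359e-01,  2.68572324e-01, -5.61472503e-04],
       [ 2.68572896e-01, -9.63257886e-01,  1.68656944e-03],
       [-8.78769423e-05, -1.77540010e-03, -9.99998420e-01]]), 'ft_force': array([-0.70721342,  0.26182177, -0.08566589]), 'torque': array([-0.0050058 , -0.01490258,  0.00851508]), 'finger_force': 0.0, 'finger_gap': 1.0006846877659652}
```

View pics/t0b.png

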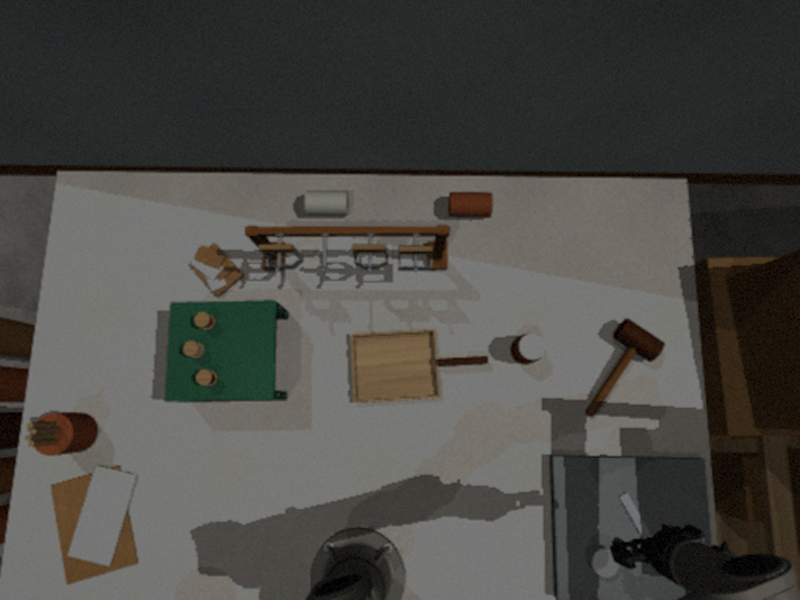

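View pics/s0b.png

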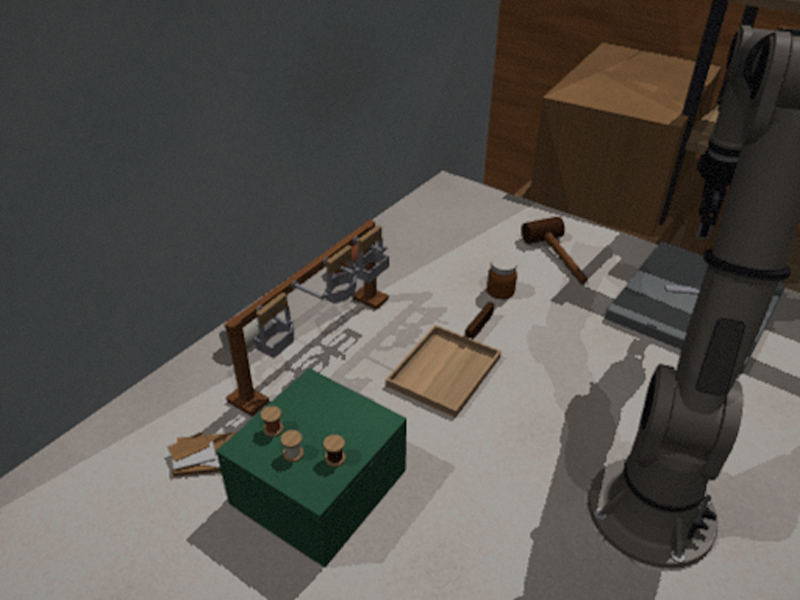

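The top view shows three dies on the hooks at about (275,247), (370,250) and (415,250). The second hook is empty. The tray is at (395,367) with its handle pointing right, and the cabinet opening at the right edge (280,350) faces the tray. I'll enlarge this area.

```bash
python3 - <<'E'
from h import *
i=cv2.imread('pics/top0.png'); 
def crop(x0,x1,y0,y1,s,fn):
    c=cv2.resize(i[y0:y1,x0:x1],None,fx=s,fy=s,interpolation=cv2.INTER_CUBIC); c=np.clip(c.astype(float)*1.6,0,255).astype('u1')
    for k in range(x0-x0%10+10,x1,10): cv2.putText(c,str(k),(int((k-x0+.5)*s)-8,8),0,.3,(0,255,255)) ; cv2.line(c,(int((k-x0+.5)*s),10),(int((k-x0+.5)*s),14),(0,255,255))
    for k in range(y0-y0%10+10,y1,10): cv2.putText(c,str(k),(0,int((k-y0+.5)*s)+3),0,.3,(0,255,255)); cv2.line(c,(20,int((k-y0+.5)*s)),(24,int((k-y0+.5)*s)),(0,255,255))
    cv2.imwrite('pics/'+fn+'.png',c)
crop(150,295,138,180,5.5,'c1'); crop(100,320,185,262,3.6,'c2')
a=cv2.imread('pics/c1.png');b=cv2.imread('pics/c2.png')
w=max(a.shape[1],b.shape[1]); p=lambda m:cv2.copyMakeBorder(m,0,0,0,w-m.shape[1],0)
cv2.imwrite('pics/c12.png',np.vstack([p(a),p(b)])); print(a.shape,b.shape)
E
```

```text
(231, 798, 3) (277, 792, 3)
```

View pics/c12.png

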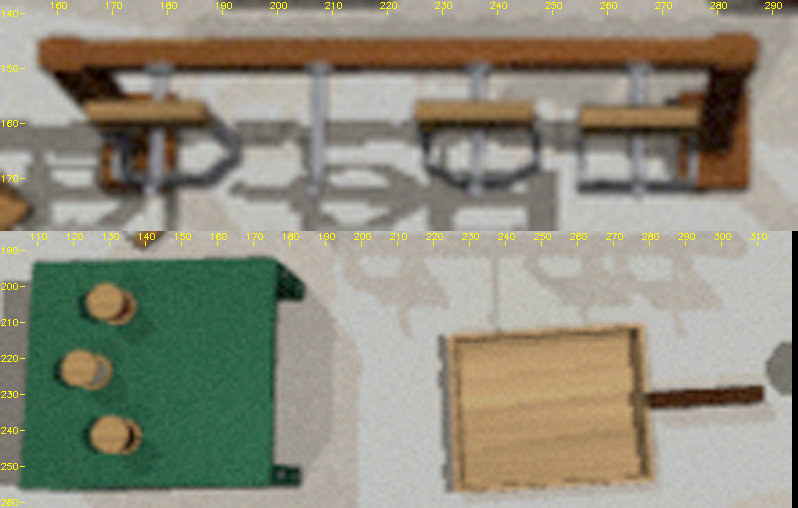

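```bash
python3 - <<'E'
from h import *
np.set_printoptions(precision=4,suppress=True)
print('cam',ray('top0',0,0)[0])
def show(n,pts,z):
    P=np.array([onz('top0',u,v,z)[:2] for u,v in pts]); print(n,P.tolist() if 0 else P); return P
c=show('cab',[(175.9,192),(175.3,256.2),(105.3,255.6),(109,193.1)],.14)
print(c.mean(0),[np.linalg.norm(c[k]-c[k-1]) for k in range(4)], [np.degrees(np.arctan2(*(c[a]-c[b])[::-1])) for a,b in((3,0),(2,1),(0,1),(3,2))])
c=show('tray',[(277.8,210.6),(280.6,253.7),(225.9,256.7),(225.1,213.1)],.02)
print(c.mean(0),[np.linalg.norm(c[k]-c[k-1]) for k in range(4)], [np.degrees(np.arctan2(*(c[a]-c[b])[::-1])) for a,b in((3,0),(2,1),(0,1),(3,2))])
show('hand',[(311.4,229.5),(281,231)],.04)
cx=lambda x,y:(150+x/5.5-.5,138+y/5.5-.5)
show('bar ends front/top edge', [cx(40,40),cx(757,37),cx(40,68),cx(757,68)],.209)
show('bars',[cx(86,101),cx(207,101),cx(416,101),cx(533,101),cx(582,108),cx(700,108)],.234)
show('tips',[cx(150,190),cx(317,190),cx(477,190),cx(638,190)],.216)
s=get_state()
E
```

```text
cam [ 0.3685 -0.0946  1.3159]
cab [[0.592  0.1857]
 [0.378  0.1751]
 [0.3759 0.4055]
 [0.5847 0.413 ]]
[0.4826 0.2948] [np.float64(0.2273718980076769), np.float64(0.21430593369107642), np.float64(0.2303847315844434), np.float64(0.2088983298323191)] [np.float64(91.84106348362242), np.float64(90.50373022096855), np.float64(2.832588783329336), np.float64(2.0490694915097944)]
tray [[ 0.5508 -0.1662]
 [ 0.3943 -0.1771]
 [ 0.3803  0.0199]
 [ 0.5384  0.0279]]
[ 0.466  -0.0739] [np.float64(0.19452117464870816), np.float64(0.15686574151220994), np.float64(0.19741663119239156), np.float64(0.158337961292447)] [np.float64(93.65289063451837), np.float64(94.07699628624363), np.float64(3.96121079243846), np.float64(2.912536295204709)]
hand [[ 0.4815 -0.286 ]
 [ 0.4743 -0.177 ]]
bar ends front/top edge [[ 0.7353  0.2413]
 [ 0.7432 -0.1852]
 [ 0.718   0.2401]
 [ 0.724  -0.1852]]
bars [[ 0.6906  0.2045]
 [ 0.6916  0.1344]
 [ 0.6933  0.0135]
 [ 0.6943 -0.054 ]
 [ 0.6905 -0.0824]
 [ 0.6915 -0.1503]]
tips [[ 0.6427  0.1686]
 [ 0.6441  0.0712]
 [ 0.6455 -0.0219]
 [ 0.6469 -0.1155]]
```

```bash
python3 -m handwheel '[[[2,2,4],[0,0,8],4],[[6,5,9],[0,0,16],4],[[10,8,10],[0,0,24],4],[[14,11,10],[0,0,32],4],[[18,14,10],[0,0,40],4],[[22,17,10],[0,0,48],4],[[26,20,10],[0,0,56],4],[[30,23,10],[0,0,64],4],[[34,26,10],[0,0,70],4],[[38,29,10],[0,0,75.3],4]]' 40; python3 -m handwheel '[[[4,3,0],[0,0,0],4],[[8,6,0],[0,0,0],4],[[10,10,0],[0,0,0],4],[[10,12.3,0],[0,0,0],4],[[10,12.3,0],[0,0,0],4]]'
python3 - <<'E'
from h import *
f=snap('wrist','w1'); s=get_state(); print(s['t'],s['position'],s['tcp_rot'],s['finger_gap'])
for p in ([.691,-.1164+.035,.234],[.691,-.1164-.035,.234],[.679,-.0814,.234],[.679,-.1514,.234]): print(proj('w1',p))
cv2.imwrite('pics/w1b.png',np.clip(cv2.resize(f['frame'],(800,600),interpolation=cv2.INTER_CUBIC)*1.5,0,255).astype('u1'))
E
```

```text
t: 1.15
position: [0.5142, -0.2496, 0.3079]
tcp_rot: [[-0.019, 1.0, -0.0], [1.0, 0.019, -0.0], [-0.0, -0.0, -1.0]]
ft_force: [0.3, -0.4, 0.1]
finger_gap: 0.47
finger_force: 0.0
t: 1.65
position: [0.6138, -0.1208, 0.3074]
tcp_rot: [[-0.025, 1.0, -0.001], [1.0, 0.025, 0.005], [0.005, -0.001, -1.0]]
ft_force: [-0.1, 1.4, 0.2]
finger_gap: 0.465
finger_force: 0.0
1.7 [ 0.61334513 -0.12494793  0.30765235] [[-2.03233780e-02  9.99793032e-01 -9.23951116e-04]
 [ 9.99792946e-01  2.03242948e-02  9.93953218e-04]
 [ 1.01252616e-03 -9.03559321e-04 -9.99999079e-01]] 0.4661705528587208
[[346.90075688 151.31849565]]
[[337.55993169 224.60683035]]
[[333.13043907 150.96149678]]
[[324.93672728 224.30568659]]
```

View pics/w1b.png

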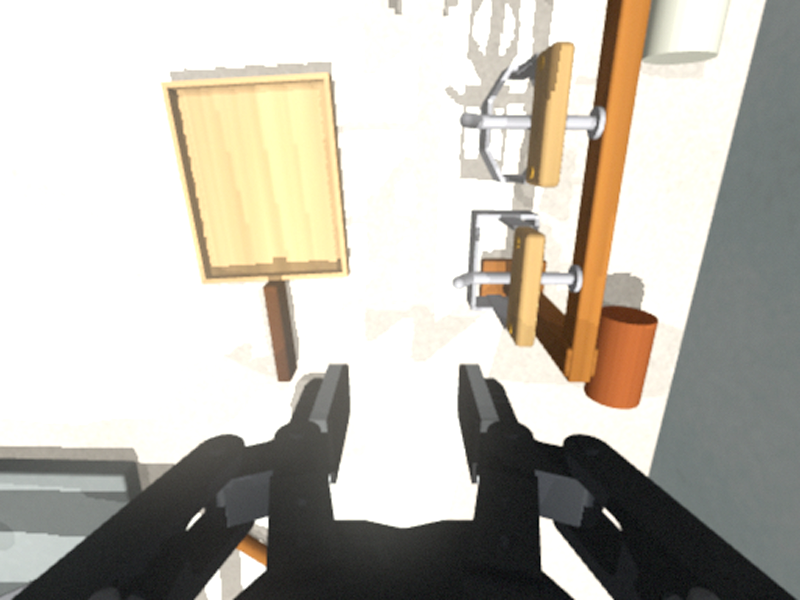

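The wrist view is clear. Bar 1 has its far-side edge from (543,235) to (535,345), and bar 2 has its edge from (574,45) to (557,186). I'll convert these to world positions.

```bash
python3 - <<'E'
from h import *
np.set_printoptions(precision=4,suppress=True)
k=1.5625
for u,v,z in [(543,235,.234),(535,345,.234),(574,45,.234),(557,186,.234),(465,282,.21),(577,279,.2),(471,121,.21),(598,123,.2),(640,100,.209),(597,348,.209),
  (330,75,.02),(166,86,.02),(347,274,.02),(204,282,.02)]:
    print((u,v),onz('w1',u/k-.2,v/k-.2,z)[:2])
E
```

```text
(543, 235) [ 0.6912 -0.0804]
(535, 345) [ 0.6949 -0.1471]
(574, 45) [0.6945 0.0129]
(557, 186) [ 0.6954 -0.0539]
(465, 282) [ 0.6536 -0.1156]
(577, 279) [ 0.7284 -0.1145]
(471, 121) [ 0.6503 -0.021 ]
(598, 123) [ 0.7263 -0.0195]
(640, 100) [ 0.744  -0.0076]
(597, 348) [ 0.7452 -0.1595]
(330, 75) [0.5414 0.0294]
(166, 86) [0.3854 0.016 ]
(347, 274) [ 0.5546 -0.1645]
(204, 282) [ 0.3985 -0.1776]
```

```bash
python3 -m handwheel '[[[3.7,0.5,0],[0,0,1],3.2],[[7.4,1.0,0],[0,0,1],3.2],[[7.4,1.0,-3],[0,0,1],3.2],[[7.4,1.0,-6],[0,0,1],3.2],[[7.4,1.0,-6],[0,0,1],3.2],[[7.4,1.0,-6],[0,0,1],3.2]]'; python3 -c "
from h import *
s=get_state();print(s['position'],s['finger_gap'])"
```

```text
t: 2.3
position: [0.6864, -0.12, 0.248]
tcp_rot: [[-0.03, 1.0, -0.001], [1.0, 0.03, -0.001], [-0.001, -0.001, -1.0]]
ft_force: [0.0, 0.3, 1.0]
finger_gap: 0.375
finger_force: 0.0
[ 0.68644185 -0.11996802  0.24801276] 0.37476037414652774
```

```bash
python3 -m handwheel '[[[0,0.5,-2],[0,0,0],3.2],[[0,0.5,-3.6],[0,0,0],3.2],[[0,0.5,-3.6],[0,0,0],3.2],[[0,0.5,-3.6],[0,0,0],0.5],[[0,0.5,-3.6],[0,0,0],0.5],[[0,0.5,-3.6],[0,0,0],0.5],[[0,0.5,-3.6],[0,0,0],0.5],[[0,0.5,-3.6],[0,0,0],0.5]]' 60
```

```text
t: 3.1
position: [0.6873, -0.1127, 0.2126]
tcp_rot: [[-0.033, 0.999, 0.001], [0.999, 0.033, -0.0], [-0.0, 0.001, -1.0]]
ft_force: [0.8, 0.6, 0.4]
finger_gap: 0.062
finger_force: 0.0
```

The fingers closed on nothing, so I'll take another picture.

```bash
python3 - <<'E'
from h import *
f=snap('wrist','w2'); g=snap('side','s2')
a=cv2.resize(f['frame'],(400,300),interpolation=cv2.INTER_AREA); b=cv2.resize(g['frame'][120:240,140:300],(533,400),interpolation=cv2.INTER_CUBIC)
a=cv2.resize(f['frame'][150:384,130:442],(533,400))
c=np.vstack([a,b]);cv2.imwrite('pics/c3.png',np.clip(cv2.resize(c,(400,600))*1.5,0,255).astype('u1')); s=get_state();print(s['position'],s['finger_gap'],s['finger_force'])
E
```

```text
[ 0.68717247 -0.11273911  0.21221793] 0.05641246033491149 0.0
```

View pics/c3.png

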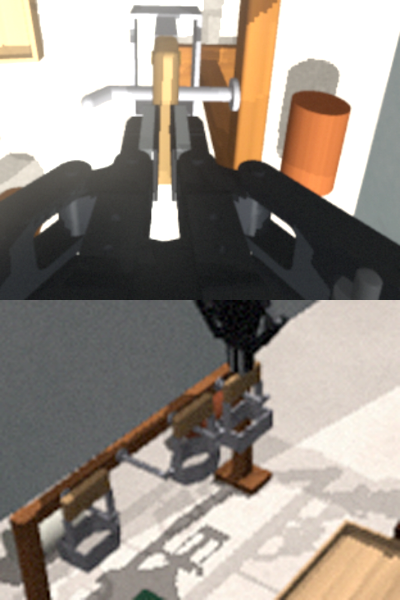

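```bash
python3 - <<'E'
from h import *
np.set_printoptions(precision=1,suppress=True)
s=get_state(); p=s['position']
for n,fn in (('tcp',p),('gp',p+[0,0,.019]),('barend+',[.6855,-.079,.234]),('barend-',[.689,-.149,.234]),('hooktip',[.6535,-.1156,.213]),('hookroot',[.728,-.1145,.2])): print(n,proj('w2',fn),proj('s2',fn))
f=cv2.imread('pics/w2.png'); g=cv2.imread('pics/s2.png')
a=cv2.resize(f[150:384,180:380],(400,468),interpolation=cv2.INTER_CUBIC); b=cv2.resize(g[115:191,220:285],(400,468),interpolation=cv2.INTER_CUBIC)
cv2.imwrite('pics/c4.png',np.clip(np.hstack([a,b])*1.6,0,255).astype('u1'))
E
```

```text
tcp [[256.3 227.5]] [[236.5 154.1]]
gp [[256.2 241.8]] [[236.4 149.1]]
barend+ [[255.1 189.5]] [[230.1 153.3]]
barend- [[257.3 295.3]] [[242.8 143.3]]
hooktip [[205.2 230.5]] [[245.4 157. ]]
hookroot [[314.1 223.8]] [[227.1 152.8]]
```

View pics/c4.png

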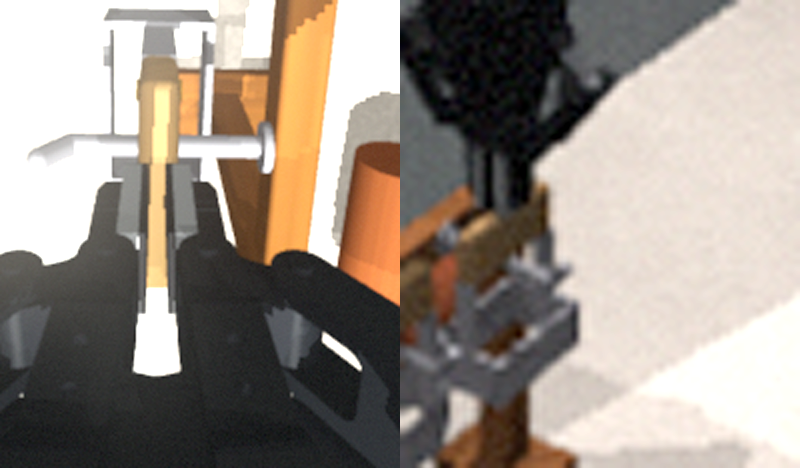

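The pictures show the fingertips about 15 mm higher than the nominal TCP, sitting above the bar: side crop (500,210), bar top edge. I'll open, go lower and check the force.

```bash
python3 -m handwheel '[[[0,0,0],[0,0,0],3.2],[[0,0,0],[0,0,0],3.2],[[0,0,0],[0,0,0],3.2],[[0,0,-0.6],[0,0,0],3.2],[[0,0,-1.2],[0,0,0],3.2],[[0,0,-1.2],[0,0,0],3.2]]' 60;  python3 -m handwheel '[[[0,0,0],[0,0,0],0.5],[[0,0,0],[0,0,0],0.5],[[0,0,0],[0,0,0],0.5],[[0,0,0],[0,0,0],0.5],[[0,0,0],[0,0,0],0.5],[[0,0,0],[0,0,0],0.5]]' 60
```

```text
t: 3.8
position: [0.6862, -0.1128, 0.1983]
tcp_rot: [[-0.033, 0.999, -0.003], [0.999, 0.033, 0.0], [0.0, -0.003, -1.0]]
ft_force: [-0.9, -0.4, 0.2]
finger_gap: 0.375
finger_force: 0.0
t: 4.4
position: [0.6872, -0.1127, 0.2001]
tcp_rot: [[-0.033, 0.999, 0.0], [0.999, 0.033, -0.0], [-0.0, 0.0, -1.0]]
ft_force: [-0.4, -1.2, -0.7]
finger_gap: 0.119
finger_force: 62.0
```

```bash
python3 -m handwheel '[[[0,0,1.1],[0,0,0],0.5],[[0,0,2.2],[0,0,0],0.5],[[0,0,2.2],[0,0,0],0.5],[[-2,0,2.2],[0,0,0],0.5],[[-4.5,0,2.2],[0,0,0],0.5],[[-7,0,2.2],[0,0,0],0.5],[[-9.5,0,2.2],[0,0,0],0.5],[[-9.5,0,2.2],[0,0,0],0.5]]' 80
python3 - <<'E'
from h import *
f=snap('wrist','w3'); s=get_state(); print(s['position'],s['finger_gap'],s['finger_force'])
cv2.imwrite('pics/w3b.png',np.clip(cv2.resize(f['frame'],(800,600),interpolation=cv2.INTER_CUBIC)*1.3,0,255).astype('u1'))
E
```

```text
t: 5.2
position: [0.589, -0.1131, 0.2227]
tcp_rot: [[-0.032, 0.999, -0.002], [0.999, 0.032, -0.002], [-0.002, -0.003, -1.0]]
ft_force: [0.7, -0.1, -2.0]
finger_gap: 0.114
finger_force: 83.1
[ 0.59119103 -0.11309108  0.22289574] 0.11584639452671153 83.11846733093262
```

View pics/w3b.png

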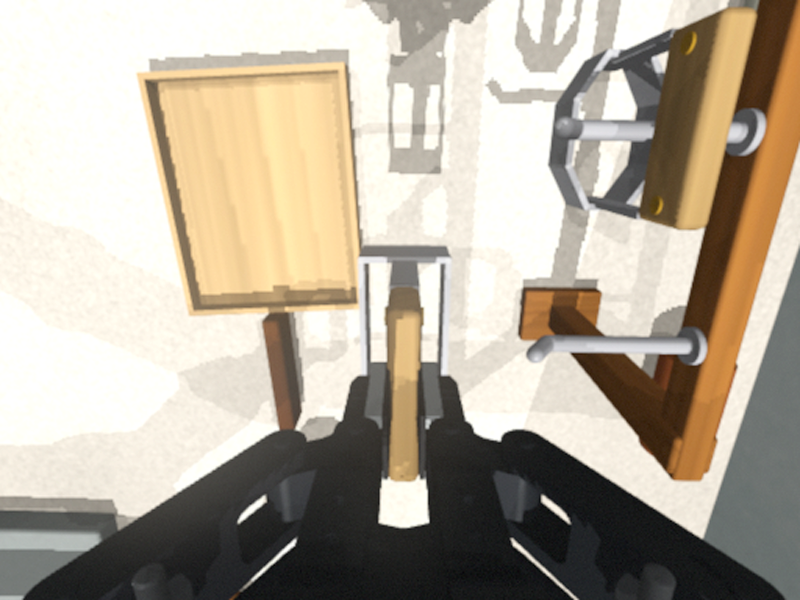

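The die is held squarely. The tray rim corners are at (346,64), (141,75), (191,314) and (359,303).

```bash
cat >> h.py <<'E'
def tray(fn,pts,s,z=.02,off=-.2):
    c=np.array([onz(fn,u*s+off,v*s+off,z)[:2] for u,v in pts]); m=c.mean(0)
    d=(c[0]+c[1]-c[2]-c[3]); a=np.arctan2(d[1],d[0]); X=np.array([np.cos(a),np.sin(a)]);Y=np.array([-X[1],X[0]])
    print('tray',m.round(4),np.degrees(a).round(2),'sides',[np.linalg.norm(c[k]-c[k-1]).round(4) for k in range(4)])
    for sx in(46,-46):
        for sy in(37,-37): print(sx,sy,(m+X*sx/1e3+Y*sy/1e3).round(4))
E
python3 -c "
from h import *
tray('w3',[(346,64),(141,75),(191,314),(359,303)],.64)"
```

```text
tray [ 0.4686 -0.0729] 93.53 sides [np.float64(0.1925), np.float64(0.1576), np.float64(0.1959), np.float64(0.1537)]
46 37 [ 0.4289 -0.0293]
46 -37 [ 0.5027 -0.0247]
-46 37 [ 0.4346 -0.1211]
-46 -37 [ 0.5084 -0.1165]
```

```bash
python3 -m handwheel '[[[-4,0,0],[0,0,1.7],0.5],[[-8.3,-0.3,0],[0,0,1.7],0.5],[[-8.3,-0.3,-4],[0,0,1.7],0.5],[[-8.3,-0.3,-8],[0,0,1.7],0.5],[[-8.3,-0.3,-12],[0,0,1.7],0.5],[[-8.3,-0.3,-14],[0,0,1.7],0.5],[[-8.3,-0.3,-14.6],[0,0,1.7],0.5],[[-8.3,-0.3,-14.6],[0,0,1.7],0.5]]' 80
```

```text
t: 6.05
position: [0.5099, -0.1155, 0.0759]
tcp_rot: [[-0.063, 0.998, -0.0], [0.998, 0.063, 0.001], [0.001, 0.0, -1.0]]
ft_force: [0.0, 0.1, -0.3]
finger_gap: 0.109
finger_force: 83.1
```

```bash
python3 -m handwheel '[[[0,0,-0.4],[0,0,0],0.5],[[0,0,-0.7],[0,0,0],0.5],[[0,0,-0.7],[0,0,0],0.5]]' 80; python3 -c "
from h import *
s=get_state();print(s['position'],s['ft_force'],s['finger_gap'])"
```

```text
t: 6.35
position: [0.5097, -0.1158, 0.0697]
tcp_rot: [[-0.062, 0.998, 0.001], [0.998, 0.062, -0.0], [-0.001, 0.001, -1.0]]
ft_force: [-0.3, -0.0, -0.2]
finger_gap: 0.111
finger_force: 83.1
[ 0.50972849 -0.11584836  0.06970906] [-0.34806885 -0.0109614  -0.18322582] 0.11063885289769218
```

```bash
python3 -m handwheel '[[[0,0,-0.2],[0,0,0],0.5],[[0,0,-0.2],[0,0,0],0.5],[[0,0,-0.2],[0,0,0],0.5]]' 80; python3 -c "
from h import *
f=snap('wrist','w4');s=get_state();print(s['position'],s['ft_force'],s['finger_gap'])
cv2.imwrite('pics/w4b.png',np.clip(f['frame']*1.3,0,255).astype('u1'))"
```

```text
t: 6.65
position: [0.5103, -0.1159, 0.0682]
tcp_rot: [[-0.062, 0.998, 0.003], [0.998, 0.062, -0.001], [-0.001, 0.003, -1.0]]
ft_force: [0.5, -1.0, 4.5]
finger_gap: 0.107
finger_force: 83.7
[ 0.51028217 -0.11590427  0.06812985] [0.20506354 0.20784103 4.06104746] 0.10732865283424388
```

View pics/w4b.png

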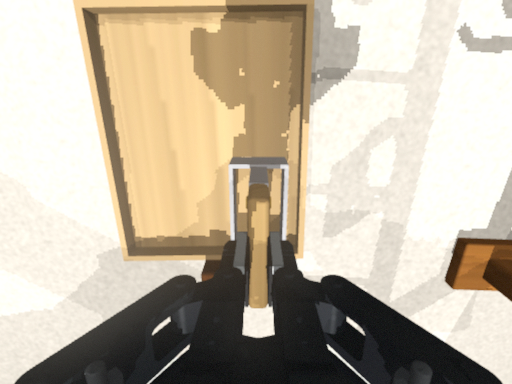

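```bash
python3 -m handwheel '[[[0,0,0],[0,0,0],3.2],[[0,0,0],[0,0,0],3.2],[[0,0,0],[0,0,0],3.2],[[0,0,4],[0,0,0],3.2],[[0,0,9],[0,0,0],3.2],[[0,0,14],[0,0,0],3.2],[[0,0,19],[0,0,0],3.2],[[4,2,20],[0,0,-2.5],3.2]]' 80;  python3 -m handwheel '[[[4,2,0],[0,0,0],3.2],[[8,4,0],[0,0,0],3.2],[[12,6.5,0],[0,0,0],3.2],[[14,7.6,0],[0,0,0],3.2],[[14,7.6,0],[0,0,0],3.2],[[14,7.6,0],[0,0,0],3.2]]'
python3 - <<'E'
from h import *
f=snap('wrist','w5'); g=snap('top','t5'); s=get_state(); print(s['t'],s['position'],s['tcp_rot'][:,1])
a=cv2.resize(f['frame'],(512,384)); b=cv2.resize(g['frame'][185:262,100:320],None,fx=2.33,fy=2.33,interpolation=cv2.INTER_CUBIC)
b=cv2.copyMakeBorder(b,0,0,0,max(0,512-b.shape[1]),0)[:,:512]; print(b.shape)
cv2.imwrite('pics/c5.png',np.clip(np.vstack([a,b])*1.4,0,255).astype('u1'))
E
```

```text
t: 7.5
position: [0.5498, -0.1013, 0.2752]
tcp_rot: [[-0.008, 1.0, 0.01], [1.0, 0.008, -0.008], [-0.008, 0.01, -1.0]]
ft_force: [2.5, -1.0, 1.4]
finger_gap: 0.377
finger_force: 0.0
t: 8.1
position: [0.6888, -0.0196, 0.2659]
tcp_rot: [[-0.019, 1.0, -0.002], [1.0, 0.019, -0.0], [-0.0, -0.002, -1.0]]
ft_force: [-0.3, -0.8, 0.8]
finger_gap: 0.371
finger_force: 0.0
8.2 [ 0.68844296 -0.02120218  0.26735034] [ 9.99851912e-01  1.72038591e-02 -4.26285128e-04]
(179, 512, 3)
```

View pics/c5.png

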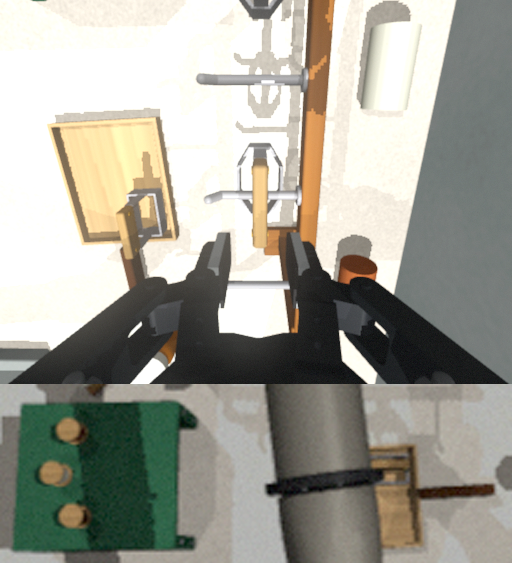

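Die 1 is standing in the tray. Bar 2 is at (260,160)–(260,245), centred between the fingers, so I'll descend, grip, lift and draw out.

```bash
python3 -c "
from h import *
tray('w5',[(159,118),(53,124),(81,244),(178,238)],1,off=0)"
python3 -m handwheel '[[[0,0.1,-3],[0,0,0],3.2],[[0,0.1,-5.5],[0,0,0],3.2],[[0,0.1,-6.8],[0,0,0],3.2],[[0,0.1,-6.8],[0,0,0],3.2],[[0,0.1,-6.8],[0,0,0],0.5],[[0,0.1,-6.8],[0,0,0],0.5],[[0,0.1,-6.8],[0,0,0],0.5],[[0,0.1,-6.8],[0,0,0],0.5],[[0,0.1,-6.8],[0,0,0],0.5]]' 80
```

```text
tray [ 0.4726 -0.0726] 92.66 sides [np.float64(0.194), np.float64(0.1553), np.float64(0.1967), np.float64(0.1643)]
46 37 [ 0.4335 -0.0283]
46 -37 [ 0.5075 -0.0249]
-46 37 [ 0.4378 -0.1202]
-46 -37 [ 0.5117 -0.1168]
t: 9.1
position: [0.69, -0.019, 0.2012]
tcp_rot: [[-0.018, 1.0, 0.003], [1.0, 0.018, -0.001], [-0.001, 0.003, -1.0]]
ft_force: [-1.2, -0.3, 5.8]
finger_gap: 0.109
finger_force: 80.1
```

```bash
python3 -m handwheel '[[[0,0,1.1],[0,0,0],0.5],[[0,0,2.2],[0,0,0],0.5],[[0,0,2.2],[0,0,0],0.5],[[-2,0,2.2],[0,0,0],0.5],[[-4.5,0,2.2],[0,0,0],0.5],[[-7,0,2.2],[0,0,0],0.5],[[-9.5,0,2.2],[0,0,0],0.5],[[-9.5,0,2.2],[0,0,0],0.5],[[-9.5,0,2.2],[0,0,0],0.5]]' 80
python3 - <<'E'
from h import *
f=snap('wrist','w6'); s=get_state(); print(s['position'],s['finger_gap'],s['finger_force'],s['tcp_rot'][:,1])
cv2.imwrite('pics/w6b.png',np.clip(cv2.resize(f['frame'],(800,600),interpolation=cv2.INTER_CUBIC)*1.3,0,255).astype('u1'))
E
```

```text
t: 10.0
position: [0.5941, -0.0188, 0.2213]
tcp_rot: [[-0.019, 1.0, 0.001], [1.0, 0.019, -0.0], [-0.0, 0.001, -1.0]]
ft_force: [1.5, 0.3, -1.9]
finger_gap: 0.11
finger_force: 79.2
[ 0.59468768 -0.01886275  0.22122829] 0.11146773882572909 79.24138069152832 [9.99826328e-01 1.86104474e-02 9.82282939e-04]
```

View pics/w6b.png

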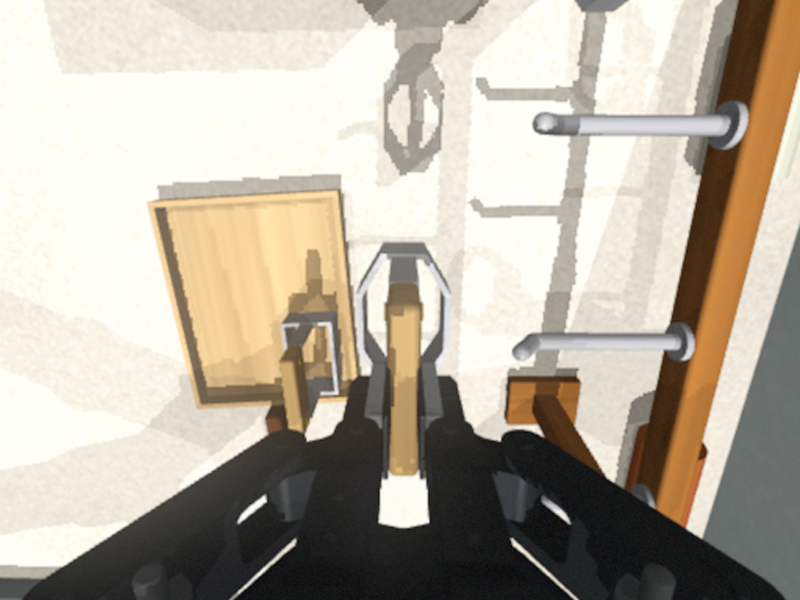

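Die 2 is held, and die 1 is upright in the tray. The tray corners are at (341,191), (150,203), (197,407) and (357,400).

```bash
python3 -c "
from h import *
tray('w6',[(341,191),(150,203),(197,407),(358,400)],.64)"
python3 -m handwheel '[[[-4,0,0],[0,0,1.5],0.5],[[-8.8,-0.6,0],[0,0,2],0.5],[[-8.8,-0.6,-4],[0,0,2],0.5],[[-8.8,-0.6,-8],[0,0,2],0.5],[[-8.8,-0.6,-12],[0,0,2],0.5],[[-8.8,-0.6,-14],[0,0,2],0.5],[[-8.8,-0.6,-14.4],[0,0,2],0.5],[[-8.8,-0.6,-14.6],[0,0,2],0.5],[[-8.8,-0.6,-14.6],[0,0,2],0.5]]' 80
```

```text
tray [ 0.4692 -0.0733] 93.57 sides [np.float64(0.198), np.float64(0.1597), np.float64(0.196), np.float64(0.1576)]
46 37 [ 0.4294 -0.0297]
46 -37 [ 0.5033 -0.025 ]
-46 37 [ 0.4352 -0.1215]
-46 -37 [ 0.509  -0.1169]
t: 10.95
position: [0.5079, -0.0245, 0.0763]
tcp_rot: [[-0.054, 0.999, 0.003], [0.999, 0.054, 0.0], [0.0, 0.003, -1.0]]
ft_force: [-0.2, -0.1, -1.8]
finger_gap: 0.109
finger_force: 79.3
```

```bash
python3 -m handwheel '[[[-0.3,0,-0.4],[0,0,0],0.5],[[-0.3,0,-0.8],[0,0,0],0.5],[[-0.3,0,-0.8],[0,0,0],0.5],[[-0.3,0,-0.8],[0,0,0],0.5]]' 80
```

```text
t: 11.35
position: [0.5042, -0.0248, 0.0693]
tcp_rot: [[-0.054, 0.999, 0.003], [0.999, 0.054, -0.001], [-0.001, 0.003, -1.0]]
ft_force: [-2.1, -0.1, 7.2]
finger_gap: 0.11
finger_force: 80.0
```

```bash
python3 -m handwheel '[[[0,0,0],[0,0,0],3.2],[[0,0,0],[0,0,0],3.2],[[0,0,0],[0,0,0],3.2],[[0,0,4],[0,0,0],3.2],[[0,0,9],[0,0,0],3.2],[[0,0,14],[0,0,0],3.2],[[0,0,19],[0,0,0],3.2],[[3,3,20],[0,0,-2],3.2],[[6,6,20],[0,0,-2],3.2],[[9,9.5,20],[0,0,-2],3.2]]' 80;  python3 -m handwheel '[[[3,3,0],[0,0,0],3.2],[[6,6,0],[0,0,0],3.2],[[9,9.5,0],[0,0,0],3.2],[[9.2,9.8,0],[0,0,0],3.2],[[9.2,9.8,0],[0,0,0],3.2],[[9.2,9.8,0],[0,0,0],3.2]]'
python3 - <<'E'
from h import *
np.set_printoptions(precision=4,suppress=True)
f=snap('wrist','w7'); s=get_state(); print(s['t'],s['position'],s['tcp_rot'][:,1])
print(proj('w7',[[.692,.2045,.234],[.692,.1345,.234],[.68,.2045,.234],[.68,.1345,.234]])*1.5625)
cv2.imwrite('pics/w7b.png',np.clip(cv2.resize(f['frame'],(800,600),interpolation=cv2.INTER_CUBIC)*1.3,0,255).astype('u1'))
E
```

```text
t: 12.35
position: [0.5949, 0.0695, 0.2681]
tcp_rot: [[-0.015, 1.0, 0.002], [1.0, 0.015, -0.001], [-0.001, 0.002, -1.0]]
ft_force: [-0.1, -0.3, 0.5]
finger_gap: 0.375
finger_force: 0.0
t: 12.95
position: [0.685, 0.1671, 0.2673]
tcp_rot: [[-0.018, 1.0, 0.0], [1.0, 0.018, -0.001], [-0.001, 0.0, -1.0]]
ft_force: [0.3, -0.7, -0.1]
finger_gap: 0.373
finger_force: 0.0
13.0 [0.6851 0.1664 0.2681] [0.9999 0.0168 0.0012]
[[417.4639 251.9839]
 [413.5467 384.1363]
 [391.8163 251.5229]
 [390.4461 383.7676]]
```

View pics/w7b.png

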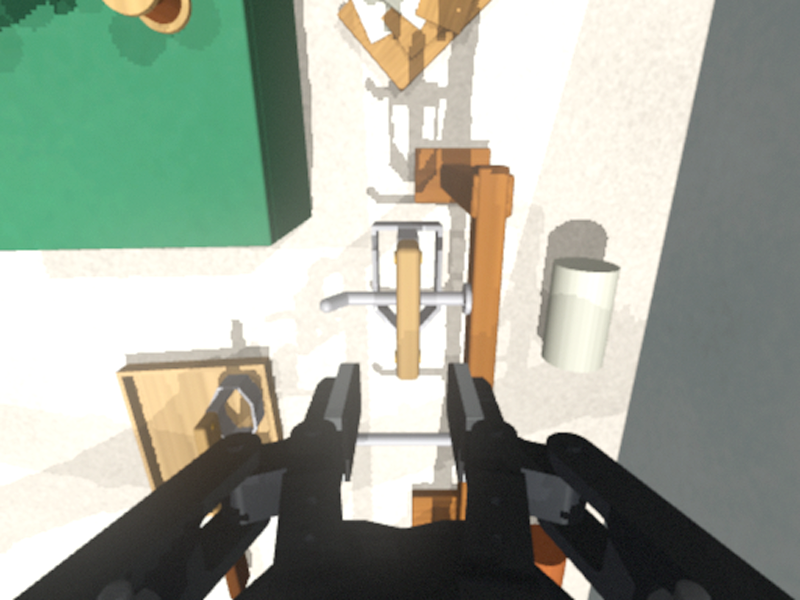

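The die 3 bar is at (398–420, 245–378), about 2 mm in +x and 4 mm in +y of the tool. I'll correct for that and grip.

```bash
python3 -m handwheel '[[[0.2,0.4,-3],[0,0,0],3.2],[[0.2,0.4,-5.5],[0,0,0],3.2],[[0.2,0.4,-6.7],[0,0,0],3.2],[[0.2,0.4,-6.7],[0,0,0],3.2],[[0.2,0.4,-6.7],[0,0,0],0.5],[[0.2,0.4,-6.7],[0,0,0],0.5],[[0.2,0.4,-6.7],[0,0,0],0.5],[[0.2,0.4,-6.7],[0,0,0],0.5],[[0.2,0.4,-6.7],[0,0,0],0.5]]' 80
```

```text
t: 13.9
position: [0.688, 0.1722, 0.2024]
tcp_rot: [[-0.018, 1.0, 0.003], [1.0, 0.018, 0.0], [0.0, 0.003, -1.0]]
ft_force: [-0.8, -1.5, 5.7]
finger_gap: 0.108
finger_force: 80.8
```

```bash
python3 -m handwheel '[[[0,0,1.1],[0,0,0],0.5],[[0,0,2.2],[0,0,0],0.5],[[0,0,2.2],[0,0,0],0.5],[[-2,0,2.2],[0,0,0],0.5],[[-4.5,0,2.2],[0,0,0],0.5],[[-7,0,2.2],[0,0,0],0.5],[[-9.5,0,2.2],[0,0,0],0.5],[[-9.5,0,2.2],[0,0,0],0.5],[[-9.5,0,2.2],[0,0,0],0.5]]' 80
python3 -m handwheel '[[[0,-4,0],[0,0,0],0.5],[[0,-8,0],[0,0,0],0.5],[[0,-12,0],[0,0,0],0.5],[[0,-16,0],[0,0,0],0.5],[[0,-19,0],[0,0,0],0.5],[[0,-19.5,0],[0,0,0],0.5],[[0,-19.5,0],[0,0,0],0.5],[[0,-19.5,0],[0,0,0],0.5]]' 80
python3 - <<'E'
from h import *
f=snap('wrist','w8'); s=get_state(); print(s['position'],s['finger_gap'],s['finger_force'],s['tcp_rot'][:,1])
cv2.imwrite('pics/w8b.png',np.clip(cv2.resize(f['frame'],(800,600),interpolation=cv2.INTER_CUBIC)*1.3,0,255).astype('u1'))
E
```

```text
t: 14.8
position: [0.5921, 0.1723, 0.2223]
tcp_rot: [[-0.019, 1.0, 0.001], [1.0, 0.019, -0.0], [-0.0, 0.001, -1.0]]
ft_force: [-0.2, -0.2, -1.2]
finger_gap: 0.112
finger_force: 79.9
t: 15.6
position: [0.5926, -0.0207, 0.2221]
tcp_rot: [[-0.021, 1.0, 0.0], [1.0, 0.021, 0.002], [0.002, 0.0, -1.0]]
ft_force: [-0.2, 0.7, -0.9]
finger_gap: 0.107
finger_force: 79.9
[ 0.59250127 -0.02013032  0.22215733] 0.1045456379567944 79.88222479820251 [9.99758120e-01 2.19893069e-02 4.14441743e-04]
```

View pics/w8b.png

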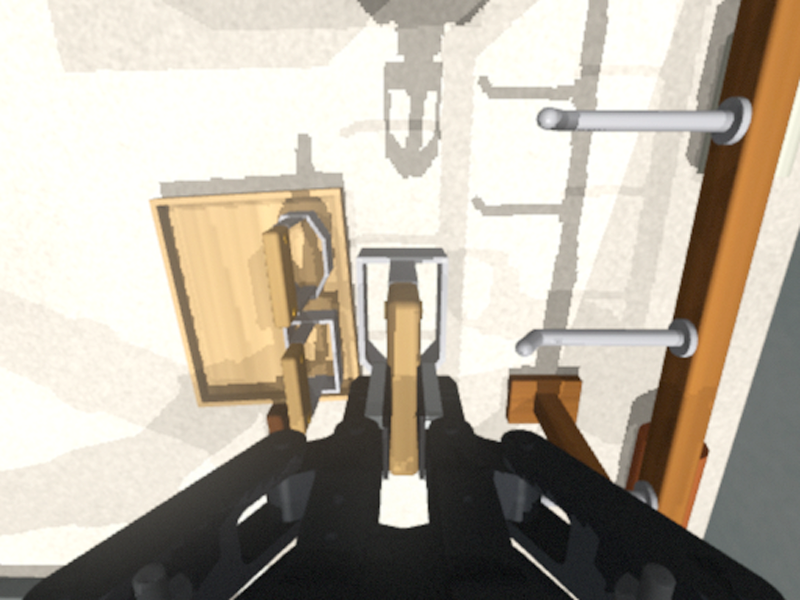

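```bash
python3 -m handwheel '[[[-4,-1.3,0],[0,0,1],0.5],[[-8,-2.7,0],[0,0,2],0.5],[[-12,-4,0],[0,0,2],0.5],[[-16,-5.5,0],[0,0,2],0.5],[[-16,-5.5,-4],[0,0,2],0.5],[[-16,-5.5,-8],[0,0,2],0.5],[[-16,-5.5,-12],[0,0,2],0.5],[[-16,-5.5,-13.8],[0,0,2],0.5],[[-16,-5.5,-14.4],[0,0,2],0.5],[[-16,-5.5,-14.4],[0,0,2],0.5]]' 80
python3 -m handwheel '[[[0,0,-0.4],[0,0,0],0.5],[[0,0,-0.9],[0,0,0],0.5],[[0,0,-0.9],[0,0,0],0.5],[[0,0,-0.9],[0,0,0],0.5]]' 80
```

```text
t: 16.65
position: [0.4323, -0.0763, 0.078]
tcp_rot: [[-0.057, 0.998, -0.0], [0.998, 0.057, 0.001], [0.001, -0.0, -1.0]]
ft_force: [0.5, -0.1, -1.2]
finger_gap: 0.109
finger_force: 79.9
t: 17.05
position: [0.4345, -0.0787, 0.0714]
tcp_rot: [[-0.053, 0.999, 0.005], [0.999, 0.053, -0.002], [-0.003, 0.005, -1.0]]
ft_force: [-1.1, -1.3, 7.7]
finger_gap: 0.109
finger_force: 81.0
```

```bash
python3 -m handwheel '[[[0,0,0],[0,0,0],3.2],[[0,0,0],[0,0,0],3.2],[[0,0,0],[0,0,0],3.2],[[0,0,4],[0,0,0],3.2],[[0,0,9],[0,0,0],3.2],[[1,-4,14],[0,0,0],3.2],[[2,-8,16],[0,0,0],3.2],[[3,-12,16],[0,0,0],3.6],[[4.5,-16,16],[0,0,0],3.6],[[4.5,-16,16],[0,0,0],3.6]]' 80
python3 - <<'E'
from h import *
f=snap('wrist','w9'); g=snap('top','t9'); s=get_state(); print(s['position'],s['finger_gap'],s['tcp_rot'][:,1])
a=np.clip(f['frame'][:330]*1.3,0,255).astype('u1')
b=cv2.resize(g['frame'][185:262,100:320],None,fx=3.2,fy=3.2,interpolation=cv2.INTER_CUBIC)
a=cv2.copyMakeBorder(a,0,0,0,b.shape[1]-512,0); print(b.shape)
cv2.imwrite('pics/c9.png',np.vstack([a,np.clip(b*1.5,0,255).astype('u1')]))
E
```

```text
t: 18.05
position: [0.4767, -0.2461, 0.2279]
tcp_rot: [[-0.043, 0.999, -0.001], [0.999, 0.043, -0.003], [-0.003, -0.001, -1.0]]
ft_force: [-0.1, 1.0, -0.4]
finger_gap: 0.42
finger_force: 0.0
[ 0.47681595 -0.23840432  0.22817036] 0.42931387741287047 [ 0.99868206  0.05131248 -0.00108444]
(246, 704, 3)
```

View pics/c9.png

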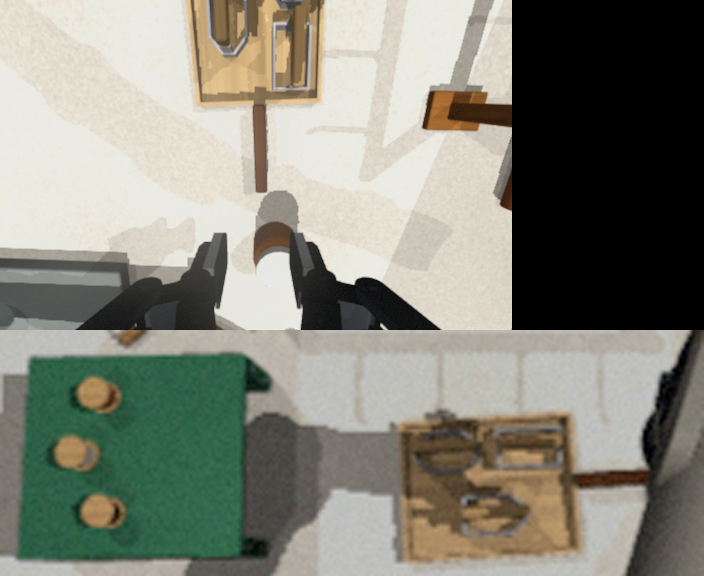

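All three dies stand in the tray. The handle runs (260,105)–(261,190) in the wrist view, and the jar is well behind it.

```bash
python3 - <<'E'
from h import *
np.set_printoptions(precision=4,suppress=True)
for u,v in((260,105),(261,190)): print('handle',onz('w9',u,v,.04))
print('jar',onz('top0',338,222.7,.085))
# tray from top crop, rim; crop scale 3.2, origin(100,185), row offset 330
P=lambda x,y:(100+x/3.2-.35,185+(y-330)/3.2-.35)
c=[P(400,424),P(403,562),P(581,550),P(573,411)]
tray('t9',[c[0],c[1],c[2],c[3]],1,off=0)
# cabinet by green mask, top
g=cv2.imread('pics/top0.png').astype(int); m=((g[...,1]>g[...,2]*1.6)&(g[...,1]>g[...,0]*1.1)&(g[...,1]>35)).astype('u1')
for z,x1 in((.14,176),):
    # edge lines: left/right cols per row; top/bottom rows per col
    r=range(200,250); L=[(np.where(m[y,90:176])[0].min()+90-.5,y) for y in r]
    C=range(115,172); T=[(x,np.where(m[180:275,x])[0].min()+180-.5) for x in C]; B=[(x,np.where(m[180:275,x])[0].max()+180+.5) for x in C]
    for n,E in(('back',L),('x+',T),('x-',B)):
        W=np.array([onz('top0',u,v,z)[:2] for u,v in E]); vx,vy,x0,y0=cv2.fitLine(W.astype('f4'),cv2.DIST_HUBER,0,1e-4,1e-4).ravel()
        print(n,x0,y0,np.degrees(np.arctan2(vy,vx)))
E
```

```text
handle [ 0.4769 -0.1739  0.04  ]
handle [ 0.4833 -0.2832  0.04  ]
jar [ 0.5026 -0.3718  0.085 ]
tray [ 0.4656 -0.0746] 95.01 sides [np.float64(0.1999), np.float64(0.1565), np.float64(0.2009), np.float64(0.1581)]
46 37 [ 0.4247 -0.032 ]
46 -37 [ 0.4984 -0.0256]
-46 37 [ 0.4327 -0.1237]
-46 -37 [ 0.5065 -0.1172]
back 0.4784596 0.40878987 2.0443366
x+ 0.58677214 0.3007138 -87.6837
x- 0.3780174 0.30282107 -89.015045
```

```bash
python3 -m handwheel '[[[0.4,0,-5],[0,0,0.5],3.6],[[0.4,0,-10],[0,0,0.5],3.6],[[0.4,0,-15],[0,0,0.5],3.6],[[0.4,0,-18],[0,0,0.5],3.6],[[0.4,0,-20.5],[0,0,0.5],3.6],[[0.4,0,-21.5],[0,0,0.5],3.6],[[0.4,0,-21.8],[0,0,0.5],3.6],[[0.4,0,-22],[0,0,0.5],3.6],[[0.4,0,-22],[0,0,0.5],3.6]]' 60
python3 -m handwheel '[[[0,0,0],[0,0,0],0.5],[[0,0,0],[0,0,0],0.5],[[0,0,0],[0,0,0],0.5],[[0,0,0],[0,0,0],0.5],[[0,0,0],[0,0,0],0.5]]' 60
```

```text
t: 19.05
position: [0.4824, -0.2379, 0.0105]
tcp_rot: [[-0.063, 0.998, 0.002], [0.998, 0.063, -0.001], [-0.001, 0.002, -1.0]]
ft_force: [-0.8, -0.6, -0.1]
finger_gap: 0.42
finger_force: 0.0
t: 19.55
position: [0.4816, -0.2382, 0.0105]
tcp_rot: [[-0.063, 0.998, 0.001], [0.998, 0.063, -0.002], [-0.002, 0.001, -1.0]]
ft_force: [-2.2, 1.2, 5.1]
finger_gap: 0.162
finger_force: 59.8
```

```bash
python3 -m handwheel '[[[0.1,0.2,0],[0,0,-0.2],0.5],[[0.3,0.6,0],[0,0,-0.4],0.5],[[0.5,1.1,0],[0,0,-0.6],0.5],[[0.7,1.7,0],[0,0,-0.8],0.5],[[0.9,2.3,0],[0,0,-1.0],0.5],[[1.1,2.9,0],[0,0,-1.2],0.5],[[1.3,3.5,0],[0,0,-1.4],0.5],[[1.5,4.0,0],[0,0,-1.6],0.5],[[1.6,4.3,0],[0,0,-1.8],0.5],[[1.6,4.3,0],[0,0,-1.8],0.5]]' 60
python3 - <<'E'
from h import *
f=snap('wrist','w10'); g=snap('top','t10'); s=get_state(); print(s['position'],s['finger_gap'],s['finger_force'],s['tcp_rot'][:,1])
a=np.clip(f['frame'][:300]*1.3,0,255).astype('u1')
b=cv2.resize(g['frame'][185:262,100:320],None,fx=3.6,fy=3.6,interpolation=cv2.INTER_CUBIC)
a=cv2.copyMakeBorder(a,0,0,0,b.shape[1]-512,0); print(b.shape)
cv2.imwrite('pics/c10.png',np.vstack([a,np.clip(b*1.5,0,255).astype('u1')]))
E
```

```text
t: 20.55
position: [0.4977, -0.1972, 0.0105]
tcp_rot: [[-0.031, 1.0, 0.001], [1.0, 0.031, -0.004], [-0.004, 0.001, -1.0]]
ft_force: [-1.9, -3.7, 5.8]
finger_gap: 0.161
finger_force: 59.8
[ 0.49771368 -0.19718734  0.01055113] 0.16748786171215582 59.826452136039734 [0.99952888 0.03065586 0.00149229]
(277, 792, 3)
```

View pics/c10.png

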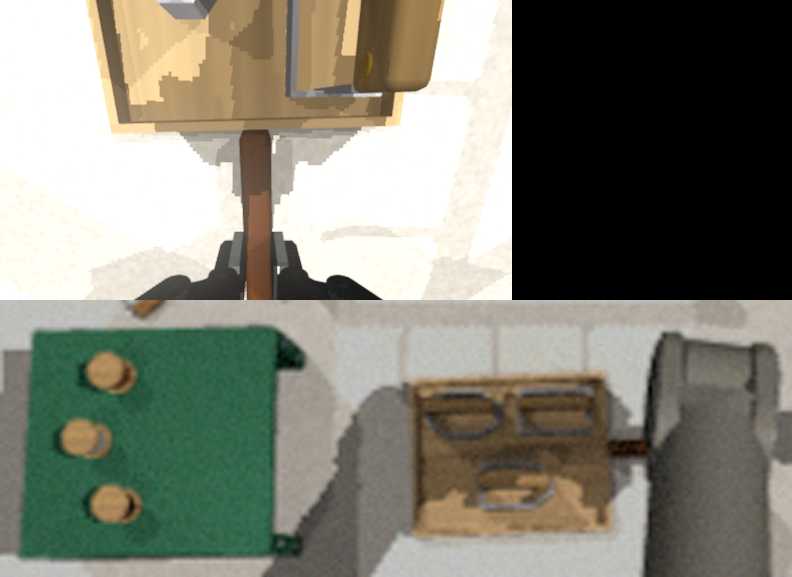

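The dies stand and the tray faces the opening. The tray corners are at (412,380), (414,536), (612,532) and (607,375); the cabinet front feet are at (302,367) and (301,553).

```bash
python3 - <<'E'
from h import *
P=lambda x,y:(100+x/3.6-.36,185+(y-300)/3.6-.36)
tray('t10',[P(412,380),P(414,536),P(612,532),P(607,375)],1,off=0)
for q in((302,367),(301,553),(301,534),(280,330),(274,557)): print(q,onz('t10',*P(*q),0),onz('t10',*P(*q),.14))
E
```

```text
tray [ 0.4858 -0.0344] 92.26 sides [np.float64(0.2005), np.float64(0.1585), np.float64(0.1989), np.float64(0.1594)]
46 37 [0.447  0.0101]
46 -37 [0.521 0.013]
-46 37 [ 0.4506 -0.0818]
-46 -37 [ 0.5246 -0.0789]
(302, 367) [0.57589932 0.18777332 0.        ] [0.55383464 0.15772718 0.14      ]
(301, 553) [0.38420699 0.17832066 0.        ] [0.38253654 0.14928019 0.14      ]
(301, 534) [0.40331248 0.1793674  0.        ] [0.39960939 0.15021557 0.14      ]
(280, 330) [0.61494079 0.21313062 0.        ] [0.58872247 0.18038671 0.14      ]
(274, 557) [0.37972424 0.20564337 0.        ] [0.37853071 0.17369603 0.14      ]
```

```bash
python3 - <<'E'
from h import *
from scipy.optimize import least_squares
np.set_printoptions(precision=4,suppress=True)
P=lambda x,y:(100+x/3.6-.36,185+(y-300)/3.6-.36)
S=lambda x,y:(x*.64-.2,y*.64-.2)
def fit(obs,x0):
    def r(p):
        c,s=np.cos(p[2]),np.sin(p[2]); return np.concatenate([(proj(f,[p[0]+c*m[0]-s*m[1],p[1]+s*m[0]+c*m[1],m[2]])[0]-uv) for f,m,uv in obs])
    o=least_squares(r,x0,loss='soft_l1'); J=o.jac; return o.x*[1,1,57.2958],o.fun.reshape(-1,2),np.sqrt(np.diag(np.linalg.inv(J.T@J)))
a,b=.115,.106
T=[('top0',(-a,-b,.14),(175.9,192)),('top0',(-a,b,.14),(175.3,256.2)),('top0',(a,b,.14),(105.3,255.6)),('top0',(a,-b,.14),(109,193.1))]
F=[('t10',(-a,-.086,0),P(302,367)),('t10',(-a,b,0),P(301,553)),('t10',(-a,.086,0),P(301,534))]
D=[('side0',(a,b,.14),S(322,513)),('side0',(-a,b,.14),S(406,420)),('side0',(a,-b,.14),S(220,452)),('side0',(-a,-b,.14),S(317,373)),('side0',(a,b,0),S(325,559)),('side0',(-a,b,0),S(405,477)),('side0',(a,-b,0),S(228,500))]
for n,o in(('T',T),('T+F',T+F),('D',D),('all',T+F+D)):
    x,f,e=fit(o,[.483,.294,1.6]); print(n,x,e[:2]); 
print(f)
a,b=.1,.08
tc=[(a,-b,.02),(a,b,.02),(-a,b,.02),(-a,-b,.02)]
o1=[('top0',m,u) for m,u in zip(tc,[(225.1,213.1),(225.9,256.7),(280.6,253.7),(277.8,210.6)])]
o2=[('side0',m,S(*u)) for m,u in zip(tc,[(388,380),(457,413),(500,352),(436,328)])]
o3=[('w3',m,S(*u)) for m,u in zip(tc,[(346,64),(141,75),(191,314),(359,303)])]
o4=[('t10',m,P(*u)) for m,u in zip(tc,[(412,380),(414,536),(612,532),(607,375)])]
for n,o in(('top0',o1),('side0',o2),('w3',o3),('t10',o4)): x,f,e=fit(o,[.47,-.07,1.6]); print(n,x,abs(f).max())
E
```

```text
T [ 0.4826  0.2947 91.7648] [0.002  0.0019]
T+F [ 0.484   0.296  92.1194] [0.0017 0.0016]
D [ 0.4802  0.2947 90.4879] [0.0027 0.0025]
all [ 0.4835  0.2956 91.8166] [0.0013 0.0013]
[[ 0.527  -0.3221]
 [-0.5936 -1.0307]
 [-0.5588  0.6025]
 [-0.2334 -0.3376]
 [ 1.1244  0.7399]
 [ 0.2363  0.8255]
 [ 0.3608  0.5793]
 [-1.4442  1.2397]
 [ 1.2709 -1.9593]
 [-2.5379 -1.8957]
 [-4.5699 -4.4348]
 [ 0.2297  5.3676]
 [ 1.1352 -4.4447]
 [ 0.5004  1.4039]]
top0 [ 0.466  -0.0738 93.7389] 0.8977337437098072
side0 [ 0.461  -0.0692 94.4675] 1.5470716440639194
w3 [ 0.4694 -0.0749 94.2549] 4.613336231962393
t10 [ 0.4858 -0.0344 92.407 ] 0.2883033293091728
```

```bash
python3 -m handwheel '[[[0.2,0.2,0],[0,0,0],0.5],[[0.4,0.7,0],[0,0,0],0.5],[[0.6,1.4,0],[0,0,0],0.5],[[0.7,2.2,0],[0,0,0],0.5],[[0.7,3.0,0],[0,0,0],0.5],[[0.65,3.8,0],[0,0,0],0.5],[[0.6,4.6,0],[0,0,0],0.5],[[0.6,5.4,0],[0,0,0],0.5],[[0.55,6.0,0],[0,0,0],0.5],[[0.55,6.0,0],[0,0,0],0.5]]' 60
cat > tm.py <<'E'
from h import *
import sys
n=sys.argv[1]; g=snap('top',n)['frame'].astype(float); s=get_state(); print(s['position'],s['finger_gap'],s['ft_force'])
m=((g[...,2]>g[...,0]*1.35)&(g[...,2]>45)).astype('u1'); m[:,:178]=0; m[:200]=0; m[268:]=0; m[:,290:]=0
k,l,st,c=cv2.connectedComponentsWithStats(m); i=1+st[1:,4].argmax(); print(st[i])
pts=np.argwhere(l==i)[:,::-1]
W=np.array([onz(n,u,v,.02)[:2] for u,v in pts]).astype('f4'); r=cv2.minAreaRect(W); print(r)
E
python3 - <<'E'
import subprocess,re
# check detector on t10 too
src=open('tm.py').read().replace("snap('top',n)['frame']","cv2.imread('pics/'+n+'.png')")
import sys; sys.argv=['','t10']; sys.path.insert(0,'.'); exec(src)
E
python3 tm.py t11
```

```text
t: 21.65
position: [0.5043, -0.1357, 0.0105]
tcp_rot: [[-0.031, 1.0, 0.004], [1.0, 0.031, -0.002], [-0.002, 0.004, -1.0]]
ft_force: [0.6, -2.9, 5.9]
finger_gap: 0.164
finger_force: 59.7
[ 0.50432489 -0.13572011  0.01051505] 0.1635379343491121 [ 0.59558023 -2.94326833  5.92734695]
[ 214  205   56   46 2005]
((0.4870985746383667, -0.03329295665025711), (0.15992717444896698, 0.200643852353096), 3.221517324447632)
[ 0.50434895 -0.13570627  0.01052453] 0.1597722423267596 [-0.51473923 -2.90243841  5.77945064]
[ 197  203   56   45 1975]
((0.49596479535102844, 0.028536982834339142), (0.15985260903835297, 0.2029874324798584), 2.3875820636749268)
```

```bash
python3 -m handwheel '[[[-0.1,0.3,0],[0,0,0],0.5],[[-0.2,0.8,0],[0,0,0],0.5],[[-0.3,1.4,0],[0,0,0],0.5],[[-0.35,2.0,0],[0,0,0],0.5],[[-0.35,2.6,0],[0,0,0],0.5],[[-0.4,3.2,0],[0,0,0],0.5],[[-0.4,3.8,0],[0,0,0],0.5],[[-0.45,4.3,0],[0,0,0],0.5],[[-0.45,4.3,0],[0,0,0],0.5]]' 60
python3 - <<'E'
E
python3 tm.py t12; python3 - <<'E'
from h import *
g=cv2.imread('pics/t12.png'); print('green feet rows, cols 180-186')
hsv=cv2.cvtColor(g,cv2.COLOR_BGR2HSV)
for x in range(177,187): print(x,[y for y in range(186,262) if 60<hsv[y,x,0]<95 and hsv[y,x,1]>110])
E
```

```text
t: 22.6
position: [0.4999, -0.0933, 0.0105]
tcp_rot: [[-0.03, 1.0, 0.004], [1.0, 0.03, -0.002], [-0.003, 0.004, -1.0]]
ft_force: [-0.3, -4.5, 6.8]
finger_gap: 0.16
finger_force: 59.8
[ 0.49989856 -0.09330683  0.01050996] 0.15992541414352326 [ 0.60254252 -3.43735445  6.33969654]
[ 186  204   55   45 1785]
((0.49170801043510437, 0.071169413626194), (0.159807026386261, 0.19924648106098175), 2.353618621826172)
green feet rows, cols 180-186
177 [194, 195, 196, 197, 198, 200, 202, 203, 251]
178 [195, 198, 199, 200, 202, 254]
179 [199, 200, 201, 202, 203, 254]
180 [197, 198, 199, 202, 253, 254]
181 [198, 199, 200, 201, 202, 253, 254]
182 [198, 199, 251, 252, 254]
183 [202]
184 []
185 []
186 []
```

```bash
python3 -m handwheel '[[[0.1,0.3,0],[0,0,0],0.5],[[0.1,0.8,0],[0,0,0],0.5],[[0.05,1.4,0],[0,0,-0.2],0.5],[[0.05,2.0,0],[0,0,-0.2],0.5],[[0,2.6,0],[0,0,-0.2],0.5],[[0,3.2,0],[0,0,-0.2],0.5],[[0,3.8,0],[0,0,-0.2],0.5],[[-0.05,4.4,0],[0,0,-0.2],0.5],[[-0.05,5.0,0],[0,0,-0.2],0.5],[[-0.05,5.0,0],[0,0,-0.2],0.5]]' 60; python3 tm.py t13
```

```text
t: 23.65
position: [0.4993, -0.0433, 0.0105]
tcp_rot: [[-0.027, 1.0, 0.003], [1.0, 0.027, -0.002], [-0.003, 0.003, -1.0]]
ft_force: [1.1, -4.3, 7.3]
finger_gap: 0.162
finger_force: 59.9
[ 0.49928818 -0.04329491  0.01051627] 0.1607883470048212 [-0.10856381 -4.56295605  8.17260113]
[ 178  204   49   44 1132]
((0.4922384023666382, 0.11226838082075119), (0.15783379971981049, 0.18057137727737427), 0.9717199802398682)
```

```bash
python3 -m handwheel '[[[-0.05,0.4,0],[0,0,0],0.5],[[-0.1,1.1,0],[0,0,0],0.5],[[-0.15,1.9,0],[0,0,0],0.5],[[-0.2,2.7,0],[0,0,0],0.5],[[-0.25,3.5,0],[0,0,0],0.5],[[-0.25,4.3,0],[0,0,0],0.5],[[-0.3,5.1,0],[0,0,0],0.5],[[-0.3,5.9,0],[0,0,0],0.5],[[-0.3,6.6,0],[0,0,0],0.5],[[-0.3,7,0],[0,0,0],0.5]]' 60; python3 tm.py t14
```

```text
t: 24.7
position: [0.4962, 0.0254, 0.0105]
tcp_rot: [[-0.026, 1.0, 0.003], [1.0, 0.026, -0.004], [-0.004, 0.003, -1.0]]
ft_force: [0.5, -7.8, 9.1]
finger_gap: 0.16
finger_force: 60.1
[0.49621307 0.02621548 0.01049643] 0.15774920695388195 [ 0.34135236 -7.34879866  8.20269672]
[178 225  25  23 265]
((0.4525448679924011, 0.15226346254348755), (0.07981476187705994, 0.08789865672588348), 0.9717528223991394)
```

```bash
python3 -m handwheel '[[[-0.05,0.4,0],[0,0,0],0.5],[[-0.1,1.1,0],[0,0,0],0.5],[[-0.1,1.9,0],[0,0,0],0.5],[[-0.15,2.7,0],[0,0,0],0.5],[[-0.2,3.5,0],[0,0,0],0.5],[[-0.2,4.3,0],[0,0,0],0.5],[[-0.25,5.1,0],[0,0,0],0.5],[[-0.25,5.9,0],[0,0,0],0.5],[[-0.3,6.6,0],[0,0,0],0.5],[[-0.3,7,0],[0,0,0],0.5]]' 60
```

```text
t: 25.75
position: [0.4932, 0.0951, 0.0105]
tcp_rot: [[-0.025, 1.0, 0.002], [1.0, 0.025, -0.005], [-0.005, 0.002, -1.0]]
ft_force: [0.3, -9.3, 10.4]
finger_gap: 0.162
finger_force: 60.2
```

```bash
python3 -m handwheel '[[[-0.05,0.4,0],[0,0,0],0.5],[[-0.05,0.8,0],[0,0,0],0.5],[[-0.1,1.3,0],[0,0,0],0.5],[[-0.1,1.8,0],[0,0,0],0.5],[[-0.1,2.2,0],[0,0,0],0.5],[[-0.1,2.2,0],[0,0,0],0.5]]' 60
```

```text
t: 26.35
position: [0.4922, 0.1174, 0.0105]
tcp_rot: [[-0.025, 1.0, 0.002], [1.0, 0.025, -0.004], [-0.004, 0.002, -1.0]]
ft_force: [0.7, -6.1, 9.6]
finger_gap: 0.16
finger_force: 60.1
```

Now I'll make small steps until it touches the back.

```bash
for i in 1; do python3 -m handwheel '[[[0,0.3,0],[0,0,0],0.5],[[0,0.6,0],[0,0,0],0.5],[[0,0.8,0],[0,0,0],0.5],[[0,0.8,0],[0,0,0],0.5]]' 60; done
```

```text
t: 26.75
position: [0.4922, 0.1245, 0.0105]
tcp_rot: [[-0.025, 1.0, 0.002], [1.0, 0.025, -0.005], [-0.005, 0.002, -1.0]]
ft_force: [-0.2, -7.1, 10.9]
finger_gap: 0.165
finger_force: 60.2
```

```bash
python3 -m handwheel '[[[0,0.2,0],[0,0,0],0.5],[[0,0.4,0],[0,0,0],0.5],[[0,0.4,0],[0,0,0],0.5]]' 60
```

```text
t: 27.05
position: [0.4922, 0.1283, 0.0105]
tcp_rot: [[-0.025, 1.0, 0.002], [1.0, 0.025, -0.005], [-0.005, 0.002, -1.0]]
ft_force: [0.9, -7.4, 11.3]
finger_gap: 0.163
finger_force: 60.3
```

```bash
python3 -m handwheel '[[[0,0.2,0],[0,0,0],0.5],[[0,0.3,0],[0,0,0],0.5],[[0,0.3,0],[0,0,0],0.5]]' 60
```

```text
t: 27.35
position: [0.4922, 0.131, 0.0105]
tcp_rot: [[-0.024, 1.0, 0.002], [1.0, 0.024, -0.006], [-0.006, 0.002, -1.0]]
ft_force: [-0.8, -9.2, 10.1]
finger_gap: 0.165
finger_force: 60.3
```

```bash
python3 -m handwheel '[[[0,0.2,0],[0,0,0],0.5],[[0,0.3,0],[0,0,0],0.5],[[0,0.3,0],[0,0,0],0.5]]' 60
```

```text
t: 27.65
position: [0.4922, 0.1318, 0.0105]
tcp_rot: [[-0.023, 1.0, 0.001], [1.0, 0.023, -0.009], [-0.009, 0.001, -1.0]]
ft_force: [-0.5, -11.8, 12.6]
finger_gap: 0.164
finger_force: 60.5
```

```bash
python3 -m handwheel '[[[0,0.2,0],[0,0,0],0.5],[[0,0.3,0],[0,0,0],0.5],[[0,0.3,0],[0,0,0],0.5]]' 60
```

```text
t: 27.95
position: [0.4922, 0.1317, 0.0105]
tcp_rot: [[-0.022, 1.0, 0.0], [1.0, 0.022, -0.013], [-0.013, -0.0, -1.0]]
ft_force: [-0.5, -14.9, 15.3]
finger_gap: 0.164
finger_force: 60.8
```

```bash
python3 -m handwheel '[[[0,-0.3,0],[0,0,0],0.5],[[0,-0.6,0],[0,0,0],0.5],[[0,-0.6,0],[0,0,0],0.5]]' 60; python3 -m handwheel '[[[0,0,0],[0,0,0],3],[[0,0,0],[0,0,0],3],[[0,0,0],[0,0,0],3],[[0,0,0],[0,0,0],3],[[0,-0.2,3],[0,0,0],3],[[0,-2,7],[0,0,0],3],[[0,-6,12],[0,0,0],3],[[0,-10,17],[0,0,0],3],[[0,-14,20],[0,0,0],3],[[0,-14,20],[0,0,0],3]]'
python3 - <<'E'
from h import *
np.set_printoptions(precision=4,suppress=True)
g=snap('top','t15')['frame'].astype(float); s=get_state(); print(s['position'],s['ft_force'])
m=((g[...,2]>g[...,0]*1.3)&(g[...,2]>g[...,1]*1.25)&(g[...,2]>30)).astype('u1'); m[:,:178]=0;m[:,250:]=0;m[:215]=0;m[250:]=0
k,l,st,c=cv2.connectedComponentsWithStats(m)
for i in range(1,k):
    if st[i,4]>15:
        pts=np.argwhere(l==i)[:,::-1]; W=np.array([onz('t15',u,v,.04)[:2] for u,v in pts]).astype('f4'); print(st[i],W.min(0),W.max(0),cv2.minAreaRect(W))
E
```

```text
t: 28.25
position: [0.4922, 0.1319, 0.0105]
tcp_rot: [[-0.024, 1.0, 0.002], [1.0, 0.024, -0.004], [-0.004, 0.002, -1.0]]
ft_force: [0.3, -6.3, 9.7]
finger_gap: 0.162
finger_force: 60.2
t: 29.25
position: [0.492, -0.0079, 0.2121]
tcp_rot: [[-0.024, 1.0, 0.005], [1.0, 0.024, -0.002], [-0.002, 0.005, -1.0]]
ft_force: [0.4, -0.4, 0.1]
finger_gap: 0.352
finger_force: 0.0
[ 0.4935 -0.0117  0.214 ] [ 0.5366 -1.9756  1.2381]
```

```bash
python3 -m handwheel '[[[0,-5,2],[0,0,0],3],[[0,-10,4],[0,0,0],3],[[0,-15,4],[0,0,0],3],[[0,-20,4],[0,0,0],3],[[0,-25,4],[0,0,0],3],[[0,-25,4],[0,0,0],3]]'
python3 - <<'E'
from h import *
np.set_printoptions(precision=4,suppress=True)
g=snap('top','t16')['frame'].astype(float); s=get_state(); print(s['position'],s['ft_force'])
snap('side','s16')
m=((g[...,2]>g[...,0]*1.3)&(g[...,2]>g[...,1]*1.25)&(g[...,2]>20)).astype('u1'); m[:,:165]=0;m[:,250:]=0;m[:190]=0;m[262:]=0
k,l,st,c=cv2.connectedComponentsWithStats(m)
for i in range(1,k):
    if st[i,4]>8:
        pts=np.argwhere(l==i)[:,::-1]; W=np.array([onz('t16',u,v,.04)[:2] for u,v in pts]).astype('f4'); print(st[i],W.min(0),W.max(0),cv2.minAreaRect(W))
E
```

```text
t: 29.9
position: [0.4882, -0.2632, 0.2473]
tcp_rot: [[-0.016, 1.0, -0.003], [1.0, 0.016, -0.004], [-0.004, -0.003, -1.0]]
ft_force: [-0.6, -0.6, -1.1]
finger_gap: 0.352
finger_force: 0.0
[ 0.4889 -0.2604  0.2474] [ 0.2137 -0.2262 -0.0322]
[177 212   3   9  14] [0.5078 0.1925] [0.5371 0.2012] ((0.5225721001625061, 0.19673706591129303), (0.029377654194831848, 0.0072801257483661175), 3.325342893600464)
[189 223  22   5  68] [0.4832 0.079 ] [0.4988 0.1551] ((0.4910787343978882, 0.11704854667186737), (0.014454606920480728, 0.07601796090602875), 0.9400465488433838)
[177 225   3   6   9] [0.4718 0.1908] [0.4898 0.1978] ((0.4807894229888916, 0.19433291256427765), (0.005784423090517521, 0.01709461398422718), 74.62745666503906)
[177 232   3   5   9] [0.4504 0.189 ] [0.4647 0.1966] ((0.45730292797088623, 0.19298513233661652), (0.014335744082927704, 0.0071999505162239075), 3.264826536178589)
```

```bash
python3 -m handwheel '[[[0,0,0],[0,0,0],3],[[0,0,0],[0,0,0],3],[[0,0,0],[0,0,0],3]]' && python3 -c "
from workcell import *
print(job_done())"
```

```text
t: 30.3
position: [0.4913, -0.2524, 0.2493]
tcp_rot: [[-0.031, 1.0, 0.0], [1.0, 0.031, 0.001], [0.001, 0.0, -1.0]]
ft_force: [-0.1, 0.4, -0.1]
finger_gap: 0.349
finger_force: 0.0
the job is handed in; nothing more can be done
None
```

I stood all three dies present in the tray, pushed it to the cabinet's back wall (by camera, its handle is about 2 mm from the fully home position), and handed the job in at about 30 s. No verdict came back, and I last saw the dies upright just before the tray went in.

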